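Hold the spring-return key switch on

ROBOT

A 6-joint arm with a two-finger parallel gripper is mounted at the origin on a cart in front of the work surface, level with it; the furniture and walls round the work are solid. World frame = base frame: x ahead of the robot, y to its left, z up, the work surface at z = 0. Lengths are in m, angles in rad, forces in N, time in s.
With the tool pointing down it reaches from about 0.3 to 0.775 m from the base axis. Payload 14.6 kg.
Tool frame: the origin (TCP) lies between the finger pads; the fingertips stand 14 mm ahead of it and the grasp point (between the pads) lies 5 mm behind it; z points along the fingers, y is the line along which they close (so a half turn about z gives the same grasp; the last joint's range is limited). The gripper opens to 94 mm and grips with 3 to 60 N. Pads are 16 mm wide; open, the fingers measure 119 mm over their backs; the gripper's body (75 mm by 177 mm) begins 78 mm behind the grasp point.
Start: joints at [1.266, 0.3, 1.521, -0, 1.321, -0.067], TCP at [0.13, 0.535, 0.219] pointing down, gripper open.
Joint ranges: [-3.03, 3.03], [-0.79, 2.21], [0.23, 2.52], [-1.04, 4.18], [0, 3.07], [-2.55, 2.55]. Speed limits (rad/s): [2.22, 2.22, 2.57, 3.14, 3.14, 3.14].

INTERFACE

Orientations are given as [roll, pitch, yaw] about the fixed x, y, z axes, in that order (R = Rz(yaw) Ry(pitch) Rx(roll)).
In Python, from station import ctrl gives the robot as it stands. The module is installed in compiled form; this text tells all that it offers.
- The arm moves only by the tool move_arm, never from a script. Its argument "targets" is a list of rows, each a list of 7 numbers: the opening, from -1 (shut) to 1 (fully open), then the shift along the tool's x, y, z in units of 50 mm (1.0 is 50 mm), then the turn, a rotation vector about the tool's x, y, z in rad. A call has 1 to 12 rows; each row is the pose to reach, as a shift and turn from the pose commanded when the call began, along the tool's axes at that moment; what a row does not reach only later rows make up. A row lasts 1/10 s, in which the tool goes at most 50 mm and 8.59 degrees, less where a joint would pass 70% of its speed; a pose out of reach is approached as far as the arm can. A call with a gripper value outside its range is refused whole. The fingers move at their own pace and stop on an object; "grip_force" is the grip in N (left out, the last holds). Time passes only in rows, so rows that repeat a pose let the fingers close. It gives the time, the measured TCP pose, the force, the opening and the grip force at its end, in the units of the state.
- ctrl.get_obs(): the state, without advancing time (a new reading comes with each control period).
- ctrl.camera(name): name is "scene" or "top" or "wrist"; returns (picture, depth): 420x560x3 uint8, red, green, blue; 420x560 float32, m along the optical axis (not along the pixel's ray), 0 where there is no reading.
- ctrl.camera_params(name): a dict with "intrinsics" (3x3 intrinsics, pixels), "rvec" (rotation vector, rad) and "tvec" (3), from world to camera coordinates, as OpenCV has them; the wrist camera has in their place "T_tool_cam" (4x4, takes a point from camera to tool coordinates, whose origin is the TCP and whose axes are the flange's). Camera axes: x right, y down, z forward; pixel columns grow to the right and rows downward; lengths in m; the calibration is good to about 2 mm. The wrist camera is an equidistant fisheye: a pixel r from the principal point sees the ray r / f radians off the axis. A picture is of the moment at which its call begins: read the wrist's pose just before it. camera_params takes no time and is no camera call.
- ctrl.hand_in(): hands the job in; it is judged then, once.
Trained networks look in the newest picture that a camera, given by its name, has taken for a name from the list of things; names that differ only in an ending like _2 or _b are one class to them, and where a whole thing is asked for, a point or a joint stands for the part that bears it (a point fixed in the world has none). Each returns a list of dicts, best first, with "score" (0 to 1); they miss things now and then, are a little off and sometimes report something else, mostly with a low value. They report only what shows in the picture. A call takes as long as a camera call. They do not tell look-alikes from the thing itself.
- ctrl.cut_out(camera, target): "region" (420x560 bool, what is visible of it) and "point" ([column, row] in pixels, amid what is visible of it).
- ctrl.tip_of(camera, target): "point" ([column, row] in pixels: a listed point, or the origin of a listed thing).
The state is a dict: "time_s": time; "qpos": joint angles; "joint_vel": joint speeds; "tau": joint torques, N m; "ee_pos": TCP position; "eef_rot": TCP orientation; "force": force on the tool from outside, world axes, zero at the start; "moment": the same for the moment, N m; "grip_width": finger opening in m; "grip_force": force on a finger pad.
Only numpy, scipy, OpenCV 4.12 (cv2) and the standard library are available. Lean on these libraries where they do the work, as an engineer would, in place of code of your own. Each camera call takes 0.05 s, during which the arm holds its last target. There are 200 camera calls.

TASK

Take the key with the red head out of the key block in the grey parts tray, push it into the keyhole of the yellow key switch past its sticky pins until its flange sits home on the lock face, then turn it a quarter turn clockwise (seen from above) to the stop. The switch springs back, so finish with the gripper still holding the key at the stop, and leave the two other keys, the bolt and the tape roll in the tray where they are.

Things in the scene. Friction and masses are not known exactly. Their poses are not given: they have to be found in the camera images.
- key_red: The key with the red head, standing upright, blade down, in one of the block's three slots (which one varies; 1.2 mm of play). Origin on its axis at the underside of its round flange; z up, y along the width of head and blade, x through their thickness. Above the origin: flange 26 mm across, 4 mm thick, then the head 12 mm thick (x), 30 mm wide (y), up to z = 48 mm. 60 g.
- key_red_tip (a point): Point of the red key's blade, 35 mm below its origin; axes as the key's. From the flange a round neck, 5 mm thick, goes down to z = -16 mm of the key, then the flat blade, 5 mm thick (x), 14 mm wide (y), to -28 mm, and its point to -35 mm. The key fits either way round (half a turn apart).
- key_blue: Key with a blue head, the same size as the red one, in another slot of the block. Origin and axes as for the red key. Not to be moved.
- key_black: Key with a black head, the same size as the red one, in another slot of the block. Origin and axes as for the red key. Not to be moved.
- tray: Grey parts tray, fixed, 200 (x) x 250 (y) mm, walls 36 mm high, 4 mm thick. Origin at the centre of its underside. In it, centred at x = +50 mm, a wooden key block 50 (x) x 200 (y) mm, top 50 mm above the bench, with three slots at y = -65, 0, +65 mm, 40 mm deep, long side along y; each key stands on its flange. Bits lie in the rest.
- switch_box: Yellow box of the key switch, fixed to the bench, 110 x 110 mm, 55 mm high, with a square bright lock face 36 x 36 mm in the middle of its top, raised to 60 mm. Origin at the centre of its underside. A red dot on the +y side marks the slot's line at rest, a green dot on the +x side the turned line; black cable gland on the +x side.
- keyhole (a point): Centre of the keyhole on the lock face, 60 mm above the bench; z up, y along the slot. Slot 16.4 mm long (y), 6.8 mm wide (x), widened to 12.8 mm at the top by a lead-in 5 mm deep. The lock face is fixed and 14 mm thick: the key cannot turn until its blade is below it, with the flange down on the face (key origin at this point).
- pins (a point): Middle of the two sprung pins, 9 mm below the keyhole; axes as the keyhole's. They stand about 3 mm into the path of the blade's edges, one from each end of the slot (7.5 and 10.5 mm down). Pushing the key past them takes up to about 15 N; if it sticks, rock it slightly and push on.
- cylinder_turn (a joint): Turn of the lock cylinder, rad: 0 at rest, in line with the keyhole, growing clockwise seen from above to the stop at 1.571. A spring drives it back, about 0.1 N m at the stop. The blade has about 0.15 rad of play in it, so the key turns about 1.72 rad until the cylinder meets its stop. The switch is on above 1.25.
- steel_bolt: Bright hex bolt, 61 mm long, lying in the tray. Not to be moved.
- masking_tape: Roll of masking tape, 100 mm across, 24 mm high, flat in the tray. Not to be moved.
Things that resemble listed ones, but are neither listed nor needed, are in the scene too. There is more than one size of the key_red; the job needs the larger.

How it is judged:
On the way, in this order (a step that is already met when the one before it is completed fails the run):
1. the red key is lifted clear of its block (z of key_red in the frame of tray above 0.09 m and contact force between the fingers and key_red above 0.5 N), for 0.1 s.
2. the red key is fully home in the keyhole (z of key_red in the frame of keyhole between -0.004 and 0.0025 m and horizontal distance between key_red and keyhole below 0.006 m), for 0.1 s.
At the end, for the whole second after the job is handed in: The red key is home (flange within 2.5 mm of the lock face, key within 6 mm of the keyhole's axis), the cylinder is held turned beyond 1.25 rad with the fingers on the key (over 1 N), and the other keys, bolt and masking tape are within 30 mm of where they started (all of step 2 and value of joint cylinder_turn above 1.25 rad and contact force between the fingers and key_red above 1 N and distance of each of key_blue, key_black, steel_bolt, masking_tape from where it was at the start of the episode below 0.03 m); the arm keeps its last pose, push and grip.
It fails at once if another key, the bolt or the masking tape is moved by more than 30 mm (distance of any of key_blue, key_black, steel_bolt, masking_tape from where it was at the start of the episode above 0.03 m).
It also fails if it takes over 48 s, if anything falls off the work surface, if the arm or the gripper's body presses on something with over 40 N, if the wrist force passes 120 N, or if a joint passes its speed limit or range.

## Working session

There is one attempt and no reset: what is moved stays moved. The work goes in short steps, Python scripts to look and compute and a tool call to move; the robot and the scene stay as the last step left them, time stands still between calls to the robot, and variables do not carry over. Pictures are saved under pics/ and viewed, at most 10 in all, crops included, and the job is handed in when it is done.

Besides the shell and the picture viewer there is one more tool, called after "Request:" by a JSON object that holds its "name" and its "arguments", one argument or row to a line. move_arm: Moves the arm, as the interface text tells. Its arguments: {"type":"object","properties":{"targets":{"type":"array"},"grip_force":{"type":"number"}},"required":["targets"]}

```bash
mkdir -p pics
cat > h.py <<'E'
import numpy as np, cv2
from scipy.spatial.transform import Rotation as R
from station import ctrl
def cam(n):
    o=ctrl.get_obs(); p,d=ctrl.camera(n); return o,p,d
def pts(n,uv,d):  # static cam: pixel+depth->world
    P=ctrl.camera_params(n);K=np.array(P["intrinsics"]);Rm=cv2.Rodrigues(np.array(P["rvec"],float))[0];t=np.array(P["tvec"]).ravel()
    uv=np.atleast_2d(uv).astype(float);d=np.atleast_1d(d)
    c=np.c_[(uv[:,0]-K[0,2])/K[0,0]*d,(uv[:,1]-K[1,2])/K[1,1]*d,d]
    return (c-t)@Rm
def plane(n,uv,z):
    a=pts(n,uv,np.ones(len(np.atleast_2d(uv))));P=ctrl.camera_params(n);Rm=cv2.Rodrigues(np.array(P["rvec"],float))[0]
    o=-Rm.T@np.array(P["tvec"]).ravel();return o+(a-o)*((z-o[2])/(a[:,2]-o[2]))[:,None]
E
python3 - <<'E'
from h import *
ims=[]
for n in ("top","scene"):
    o,p,d=cam(n); cv2.imwrite(f"pics/{n}0.png",p[...,::-1]); np.save(f"{n}0.npy",d)
    for t in ("key_red","key_blue","key_black","switch_box","tray","steel_bolt","masking_tape"):
        for r in ctrl.cut_out(n,t)[:3]:
            m=r["region"]; v,u=np.nonzero(m&(d>0)); w=pts(n,np.c_[u,v],d[v,u])
            print(n,t,round(r["score"],2),np.round(r["point"]),m.sum(),"zmax",np.round(np.percentile(w[:,2],98),3),"med",np.round(np.median(w,0),3),"lo",np.round(np.percentile(w,2,axis=0),3),"hi",np.round(np.percentile(w,98,axis=0),3))
    for t in ("key_red","keyhole","switch_box","tray"):
        print(n,t,[(round(r["score"],2),np.round(r["point"],1)) for r in ctrl.tip_of(n,t)[:3]])
print(ctrl.get_obs()["time_s"])
E
```

```text
top key_red 0.64 [285. 190.] 172 zmax 0.02 med [ 0.59  -0.017  0.013] lo [ 0.563 -0.03   0.001] hi [ 0.612 -0.005  0.02 ]
top key_red 0.49 [188. 203.] 170 zmax 0.101 med [0.542 0.184 0.088] lo [0.534 0.169 0.05 ] hi [0.561 0.203 0.101]
top key_blue 0.63 [161. 197.] 167 zmax 0.1 med [0.555 0.245 0.087] lo [0.548 0.233 0.052] hi [0.573 0.26  0.1  ]
top key_black 0.62 [221. 207.] 148 zmax 0.101 med [0.528 0.119 0.09 ] lo [0.522 0.106 0.053] hi [0.538 0.133 0.101]
top switch_box 0.87 [385. 229.] 3118 zmax 0.062 med [ 0.499 -0.241  0.056] lo [ 0.437 -0.306  0.002] hi [ 0.569 -0.179  0.062]
top tray 0.69 [193. 230.] 8891 zmax 0.053 med [0.499 0.186 0.006] lo [0.392 0.068 0.002] hi [0.606 0.324 0.053]
top steel_bolt 0.44 [210. 259.] 145 zmax 0.024 med [0.427 0.143 0.018] lo [0.411 0.116 0.01 ] hi [0.443 0.166 0.024]
top masking_tape 0.9 [143. 236.] 931 zmax 0.032 med [0.467 0.264 0.028] lo [0.42  0.214 0.005] hi [0.513 0.308 0.032]
top masking_tape 0.32 [187. 204.] 154 zmax 0.101 med [0.542 0.183 0.088] lo [0.534 0.17  0.052] hi [0.551 0.198 0.101]
top key_red [(0.53, array([280.2, 194.7]))
[... 1113 characters left out ...]
 0.336 0.051]
scene tray 0.55 [267. 263.] 41 zmax 0.023 med [0.428 0.154 0.018] lo [0.418 0.128 0.015] hi [0.441 0.172 0.023]
scene steel_bolt 0.63 [211. 233.] 248 zmax 0.099 med [0.544 0.193 0.076] lo [0.539 0.178 0.052] hi [0.553 0.202 0.099]
scene steel_bolt 0.3 [228. 220.] 240 zmax 0.099 med [0.532 0.13  0.076] lo [0.527 0.113 0.052] hi [0.543 0.139 0.099]
scene masking_tape 0.88 [221. 274.] 954 zmax 0.03 med [0.478 0.254 0.027] lo [0.426 0.222 0.005] hi [0.516 0.315 0.03 ]
scene key_red [(0.8, array([212.9, 242.2])), (0.62, array([242.6, 221.3]))]
scene keyhole [(0.77, array([309.9, 174.7]))]
scene switch_box [(0.68, array([307.7, 194.6]))]
scene tray [(0.65, array([229.5, 270.1]))]
1.2
```

View pics/top0.png

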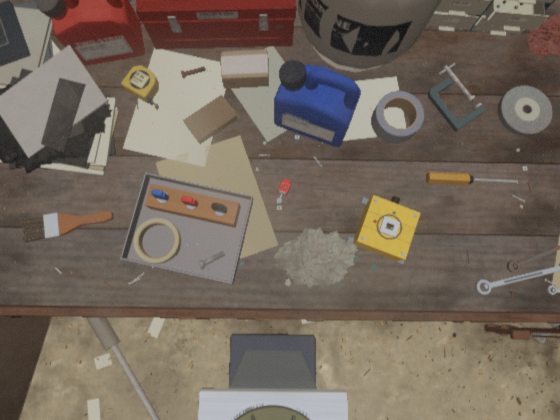

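View pics/scene0.png

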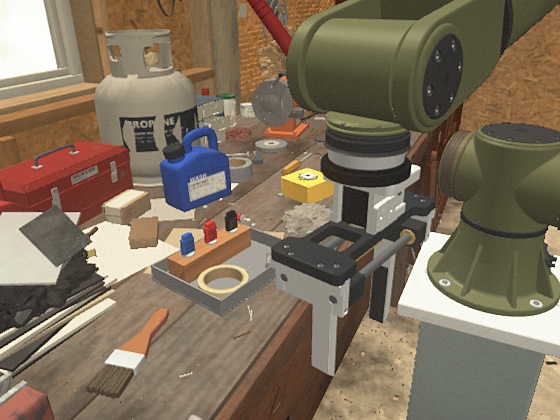

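Top view: the red key stands in the middle slot at about (190,203), with blue at (161,197) and black at (221,207). The small loose red key at (285,188) lies on the bench and is the look-alike. The yellow switch is at (388,228) with its gland at (395,199). The scene view confirms this order (red head at 211,231).

```bash
cat >> h.py <<'E'
def tool(o=None):
    o=o or ctrl.get_obs(); return np.array(o["ee_pos"]),R.from_euler("xyz",o["eef_rot"])
def to_move(p,yaw,o=None):  # shift (units), rotvec for tool-down target; tool x along (cos yaw,sin yaw)
    t,r=tool(o); rt=R.from_euler("xyz",[np.pi,0,yaw]); return r.inv().apply(np.array(p)-t)/0.05,(r.inv()*rt).as_rotvec()
def wrays(uv,o):  # wrist: pixel -> origin, rays world
    P=ctrl.camera_params("wrist");K=np.array(P["intrinsics"]);T=np.array(P["T_tool_cam"]);uv=np.atleast_2d(uv).astype(float)
    a=(uv-K[:2,2])/[K[0,0],K[1,1]];th=np.linalg.norm(a,axis=1);s=np.where(th>1e-9,np.sin(th)/np.maximum(th,1e-9),1)
    c=np.c_[a*s[:,None],np.cos(th)];t,r=tool(o)
    return t+r.apply(T[:3,3]),r.apply(c@T[:3,:3].T),c
def wplane(uv,z,o):
    p,v,_=wrays(uv,o);return p+v*((z-p[2])/v[:,2])[:,None]
def wdepth(uv,d,o):
    p,v,c=wrays(uv,o);return p+v*(np.asarray(d)/c[:,2])[:,None]
E
python3 - <<'E'
from h import *
o=ctrl.get_obs();print(o["ee_pos"],o["eef_rot"],o["qpos"],o["grip_width"],o["force"])
P=ctrl.camera_params("wrist");print(np.round(P["T_tool_cam"],3),P["intrinsics"])
for yaw in (-.193,-.193+np.pi): print(yaw,to_move([0.5,0.18,0.26],yaw))
E
```

```text
[0.12956175 0.53451678 0.2194497 ] [ 3.14157998e+00 -4.80970352e-06  2.90375375e+00] [ 1.26639443e+00  2.99895617e-01  1.52099596e+00  5.82341790e-06
  1.32068875e+00 -6.65644341e-02] 0.09372486052620754 [0.56693419 0.41108445 0.49762715]
[[-0.001 -0.96  -0.281  0.081]
 [ 1.    -0.001 -0.001  0.001]
 [ 0.    -0.281  0.96  -0.165]
 [ 0.     0.     0.     1.   ]] [[325.1922621    0.         279.70308691]
 [  0.         325.1922621  207.22836955]
 [  0.           0.           1.        ]]
-0.193 (array([-8.8707038 , -5.14520143, -0.81111394]), array([-7.00710487e-06, -1.97952612e-05,  3.09675375e+00]))
2.948592653589793 (array([-8.8707038 , -5.14520143, -0.81111394]), array([ 1.27823819e-05, -4.52469354e-06, -4.48389068e-02]))
```

Run:
```python
from h import *
print(to_move([0.535,0.155,0.22],1.378))
```

```text
(array([-9.66880369, -5.46621423, -0.01112184]), array([ 6.44723903e-06, -1.35090616e-05,  1.52575375e+00]))
```

Request:
{"name": "move_arm", "arguments": {
  "targets": [
    [0.2,-0.8,-0.45,-0.2,0,0,0.13],
    [0.2,-1.6,-0.9,-0.2,0,0,0.26],
    [0.2,-2.4,-1.35,-0.2,0,0,0.39],
    [0.2,-3.2,-1.8,-0.2,0,0,0.52],
    [0.2,-4.0,-2.3,-0.2,0,0,0.65],
    [0.2,-4.8,-2.7,-0.2,0,0,0.78],
    [0.2,-5.6,-3.2,-0.2,0,0,0.91],
    [0.2,-6.4,-3.6,-0.2,0,0,1.04],
    [0.2,-7.3,-4.1,-0.2,0,0,1.17],
    [0.2,-8.1,-4.6,-0.2,0,0,1.3],
    [0.2,-8.9,-5.0,-0.1,0,0,1.43],
    [0.2,-9.67,-5.47,0,0,0,1.526]
  ]
}}

```text
time_s: 2.4
ee_pos: [0.5364, 0.1533, 0.2195]
eef_rot: [3.141, -0.0, 1.372]
force: [0.3, 0.4, 0.2]
grip_width: 0.0562
grip_force: 0.0
```

```bash
cat > look.py <<'E'
from h import *
import sys
def look(name,ts):
    o,p,d=cam("wrist");cv2.imwrite(f"pics/{name}.png",p[...,::-1]);np.savez(name,p=p,d=d,pos=o["ee_pos"],rot=o["eef_rot"])
    print(o["time_s"],o["ee_pos"],o["eef_rot"],o["grip_width"])
    for t in ts:
        for r in ctrl.cut_out("wrist",t)[:2]:
            v,u=np.nonzero(r["region"]&(d>0));w=wdepth(np.c_[u,v],d[v,u],o)
            top=w[w[:,2]>np.percentile(w[:,2],97)-.006]
            rect=cv2.minAreaRect((top[:,:2]*1000).astype(np.float32))
            print(t,round(r["score"],2),np.round(r["point"]),len(u),"ztop",np.percentile(w[:,2],97).round(4),"topmean",top.mean(0).round(4),"rect",np.round(rect[0],1),np.round(rect[1],1),round(rect[2],1))
    return o,p,d
E
python3 - <<'E'
from look import *
o=ctrl.get_obs();print(o["qpos"])
look("w1",["key_red","key_blue","key_black"])
print([(r["score"],r["point"]) for r in ctrl.tip_of("wrist","key_red")])
E
```

```text
[2.12709680e-01 3.17084578e-01 1.49854240e+00 5.92947735e-05
 1.32537979e+00 4.11108274e-01]
2.4 [0.53638061 0.1533048  0.2194673 ] [ 3.14107858e+00 -2.86866537e-04  1.37238342e+00] 0.056231192957392616
key_red 0.8 [283. 165.] 615 ztop 0.0983 topmean [0.5483 0.1864 0.0967] rect [548.3 185.7] [22.4 11.7] 78.6
key_red 0.45 [325. 293.] 70 ztop 0.015 topmean [ 0.5675 -0.0044  0.0136] rect [568.1  -4.7] [10.3 15.5] 80.8
key_blue 0.72 [284.  99.] 602 ztop 0.0981 topmean [0.5614 0.2492 0.0966] rect [561.5 249.1] [21.6 12.3] 78.5
key_blue 0.41 [297. 386.] 283 ztop 0.014 topmean [ 0.4868 -0.1798  0.0112] rect [ 498.3 -182.3] [ 6.6 58.3] 74.7
key_black 0.98 [284. 225.] 615 ztop 0.0982 topmean [0.5355 0.1234 0.0967] rect [535.4 122.4] [21.4 11.5] 78.5
[(0.61, [335.1, 296.8]), (0.56, [283.9, 161.8])]
```

View pics/w1.png

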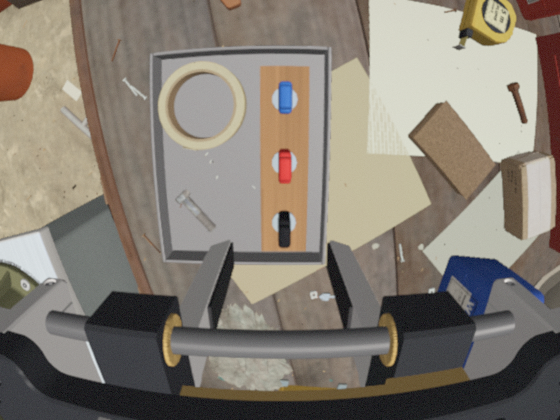

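The wrist view shows the red key at (285,166) between blue (285,98) and black (284,228). Its head lies along the tool's x axis, so I'll grip across its thickness. Next I go lower for a refined look.

Run:
```python
from h import *
print(to_move([0.547,0.186,0.15],1.37))
```

```text
(array([0.65421799, 0.12315308, 1.38722718]), array([-4.03353169e-04,  2.04313329e-06,  8.52313091e-03]))
```

Request:
{"name": "move_arm", "arguments": {
  "targets": [
    [0.2,0.33,0.06,0.6,0,0,0],
    [0.2,0.65,0.12,1.2,0,0,0],
    [0.2,0.65,0.12,1.38,0,0,0],
    [0.2,0.65,0.12,1.38,0,0,0]
  ]
}}

```text
time_s: 3.05
ee_pos: [0.5461, 0.1861, 0.1498]
eef_rot: [-3.14, 0.001, 1.38]
force: [0.4, -0.2, -0.5]
grip_width: 0.0565
grip_force: 0.0
```

Run:
```python
from look import *
o,p,d=look("w2",["key_red","key_blue","key_black"])
for t in ("key_red","key_blue","key_black"):
    r=ctrl.cut_out("wrist",t)[0];v,u=np.nonzero(r["region"]);w=wplane(np.c_[u,v],.098,o)
    rect=cv2.minAreaRect((w[:,:2]*1000).astype(np.float32));print(t,rect)
c=p[60:300,160:400];cv2.imwrite("pics/w2c.png",cv2.resize(c[...,::-1],(600,600)))
```

```text
3.05 [0.54610162 0.18614835 0.14983202] [-3.13980124e+00  9.04296994e-04  1.38002062e+00] 0.056498945264618246
key_red 0.97 [281. 220.] 925 ztop 0.0981 topmean [0.5487 0.1874 0.0968] rect [548.7 186.5] [20.5 11.5] 79.0
key_blue 0.87 [281. 138.] 954 ztop 0.0981 topmean [0.5613 0.2498 0.0967] rect [561.4 249.2] [21.3 12.1] 78.9
key_blue 0.69 [155. 145.] 4731 ztop 0.0286 topmean [0.4719 0.265  0.0271] rect [470.2 264.9] [99.5 99.2] 83.7
key_black 0.62 [277. 287.] 967 ztop 0.0978 topmean [0.5355 0.1243 0.0964] rect [535.4 123. ] [21.6 12.2] 78.5
key_red ((551.3111572265625, 193.8935546875), (20.000638961791992, 34.67977523803711), 3.0538744926452637)
key_blue ((561.0139770507812, 250.5919952392578), (28.155235290527344, 19.898988723754883), 79.02889251708984)
key_black ((537.66748046875, 136.09136962890625), (45.21798324584961, 20.481237411499023), 78.07451629638672)
```

View pics/w2c.png

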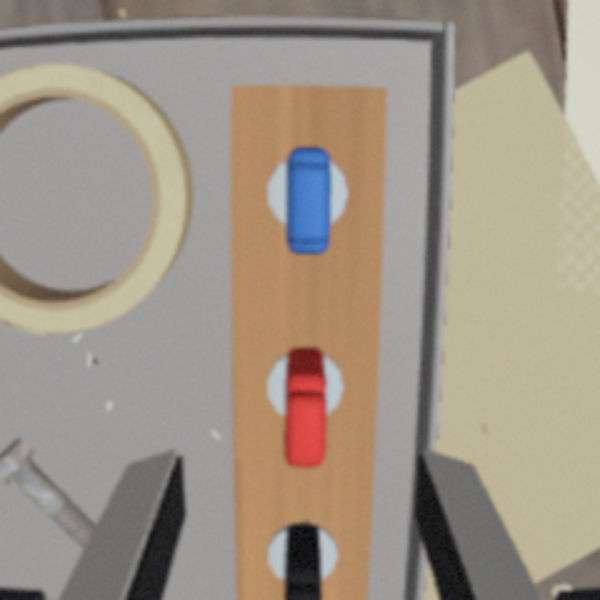

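The head is centred at (0.5486, 0.187) and its top is at 0.098, as expected. Time to descend and grip.

Run:
```python
from h import *
print(to_move([0.5486,0.1869,0.073],1.372))
```

```text
(array([0.03349535, 0.01585447, 1.56916004]), array([ 0.00129062, -0.00066423,  0.00553254]))
```

Request:
{"name": "move_arm", "arguments": {
  "targets": [
    [0.2,0.03,0.016,0.5,0,0,0.006],
    [0.2,0.03,0.016,1.0,0,0,0.006],
    [0.2,0.03,0.016,1.4,0,0,0.006],
    [0.2,0.03,0.016,1.56,0,0,0.006],
    [0.2,0.03,0.016,1.56,0,0,0.006],
    [-1,0.03,0.016,1.56,0,0,0.006],
    [-1,0.03,0.016,1.56,0,0,0.006],
    [-1,0.03,0.016,1.56,0,0,0.006],
    [-1,0.03,0.016,1.56,0,0,0.006],
    [-1,0.03,0.016,1.56,0,0,0.006]
  ],
  "grip_force": 40
}}

```text
time_s: 4.4
ee_pos: [0.5483, 0.1869, 0.0727]
eef_rot: [3.141, -0.0, 1.372]
force: [0.8, -0.9, 0.3]
grip_width: 0.0201
grip_force: 0.0
```

Request:
{"name": "move_arm", "arguments": {
  "targets": [
    [-1,0,0,0,0,0,0],
    [-1,0,0,0,0,0,0],
    [-1,0,0,0,0,0,0],
    [-1,0,0,0,0,0,0]
  ]
}}

```text
time_s: 4.8
ee_pos: [0.5483, 0.1869, 0.0725]
eef_rot: [3.142, -0.0, 1.372]
force: [-1.1, 0.2, 1.6]
grip_width: 0.0119
grip_force: 40.0
```

Request:
{"name": "move_arm", "arguments": {
  "targets": [
    [-1,0,0,-0.5,0,0,0],
    [-1,0,0,-1.0,0,0,0],
    [-1,0,0,-1.6,0,0,0],
    [-1,0,0,-2.2,0,0,0],
    [-1,0,0,-2.4,0,0,0],
    [-1,0,0,-2.4,0,0,0]
  ]
}}

```text
time_s: 5.4
ee_pos: [0.5486, 0.187, 0.1931]
eef_rot: [3.14, -0.001, 1.372]
force: [-0.4, -0.4, -1.3]
grip_width: 0.0116
grip_force: 40.0
```

Run:
```python
from h import *
print(plane("top",[[387.3,225.9]],.06),plane("scene",[[309.9,174.7]],.06))
print(to_move([0.49,-0.29,0.2],1.33)); o=ctrl.get_obs();print(o["force"],o["grip_force"],o["grip_width"])
o,p,d=cam("wrist");
print([(r["score"],r["point"],wplane(r["point"],.0,o)) for r in ctrl.tip_of("wrist","key_red_tip")])
```

```text
[[ 0.50329    -0.24195942  0.06      ]] [[ 0.49871364 -0.24753671  0.06      ]]
(array([-9.58238382,  0.73786058, -0.14409491]), array([ 0.00166134, -0.00084469,  0.0418166 ]))
[-0.41387438 -0.4384862  -1.31509442] 39.99984607100487 0.011613802010027012
[(0.67, [275.4, 235.4], array([[0.53365869, 0.1326945 , 0.        ]]))]
```

Request:
{"name": "move_arm", "arguments": {
  "targets": [
    [-1,-0.6,0.05,-0.14,0,0,0.01],
    [-1,-1.4,0.1,-0.14,0,0,0.02],
    [-1,-2.3,0.15,-0.14,0,0,0.02],
    [-1,-3.2,0.2,-0.14,0,0,0.03],
    [-1,-4.1,0.3,-0.14,0,0,0.04],
    [-1,-5.0,0.4,-0.14,0,0,0.04],
    [-1,-5.9,0.5,-0.14,0,0,0.04],
    [-1,-6.8,0.55,-0.14,0,0,0.04],
    [-1,-7.7,0.6,-0.14,0,0,0.04],
    [-1,-8.6,0.7,-0.14,0,0,0.04],
    [-1,-9.2,0.74,-0.14,0,0,0.04],
    [-1,-9.58,0.74,-0.14,0,0,0.04]
  ]
}}

```text
time_s: 6.7
ee_pos: [0.4887, -0.292, 0.1972]
eef_rot: [-3.139, -0.001, 1.33]
force: [-0.7, -0.0, -1.0]
grip_width: 0.0118
grip_force: 40.0
```

Request:
{"name": "move_arm", "arguments": {
  "targets": [
    [-1,0,0,0,0,0,0],
    [-1,0,0,0,0,0,0]
  ]
}}

```text
time_s: 6.9
ee_pos: [0.4894, -0.2895, 0.198]
eef_rot: [-3.139, -0.001, 1.331]
force: [0.4, -0.3, -0.7]
grip_width: 0.0118
grip_force: 40.0
```

Run:
```python
from look import *
o,p,d=look("w3",["switch_box","key_red"])
for t in ("keyhole","key_red_tip","key_red","switch_box"): print(t,[(round(r["score"],2),r["point"],wplane(r["point"],.06,o).round(4)) for r in ctrl.tip_of("wrist",t)[:2]])
cv2.imwrite("pics/w3b.png",cv2.resize(p[100:340,140:460,::-1],(800,600)))
```

```text
6.9 [ 0.48944843 -0.28950662  0.19798988] [-3.13944727e+00 -9.75674871e-04  1.33123942e+00] 0.011803282854616019
switch_box 0.96 [284. 154.] 13206 ztop 0.0596 topmean [ 0.5039 -0.2438  0.0552] rect [ 503.7 -244.4] [110.4 110.1] 69.7
key_red 0.77 [279. 271.] 1699 ztop 0.2234 topmean [ 0.4906 -0.2887  0.2221] rect [ 490.1 -290. ] [21.8 11.7] 77.3
keyhole [(0.73, [283.1, 153.1], array([[ 0.5044, -0.2445,  0.06  ]]))]
key_red_tip [(0.61, [279.5, 236.3], array([[ 0.4814, -0.3241,  0.06  ]]))]
key_red [(0.85, [279.7, 253.4], array([[ 0.4771, -0.3424,  0.06  ]]))]
switch_box [(0.73, [280.2, 147.0], array([[ 0.5031, -0.2383,  0.06  ]]))]
```

View pics/w3b.png

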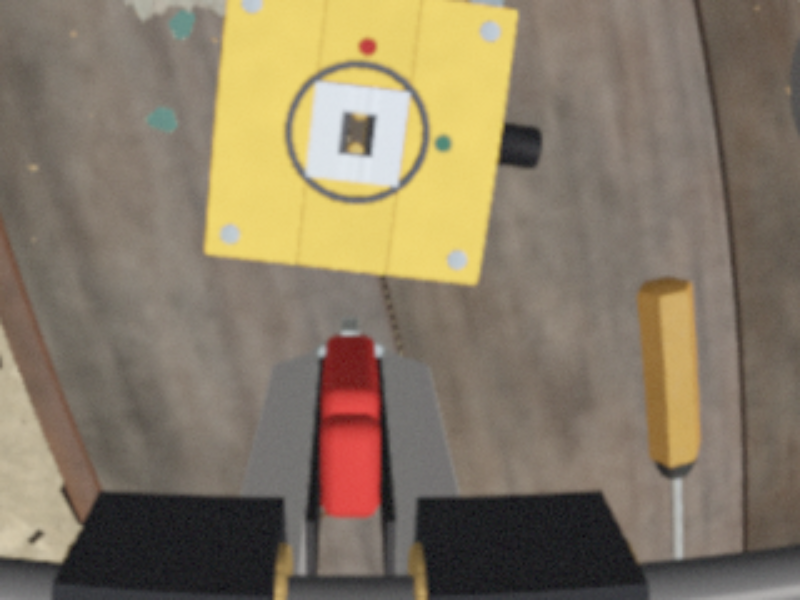

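The view shows the keyhole at about (357,134) in the crop, with the red dot above it (image up is world +y) and the green dot to the right. The box is rotated several degrees relative to the key. The key is held straight in the fingers at (350,430). I'll measure the lock face and slot precisely.

Run:
```python
from h import *
D=np.load("w3.npz");p=D["p"];o=dict(ee_pos=D["pos"],eef_rot=D["rot"])
hsv=cv2.cvtColor(p,cv2.COLOR_RGB2HSV)
sub=np.zeros(p.shape[:2],bool);sub[130:178,258:310]=1
m=((hsv[...,1]<60)&(hsv[...,2]>170)&sub).astype(np.uint8)
n,l,s,c=cv2.connectedComponentsWithStats(m);k=1+np.argmax(s[1:,4]);face=(l==k).astype(np.uint8)
h=cv2.convexHull(np.argwhere(face)[:,::-1].astype(np.int32));f=np.zeros_like(face);cv2.fillConvexPoly(f,h,1)
def rep(nm,mask,z):
    v,u=np.nonzero(mask);w=wplane(np.c_[u,v],z,o);r=cv2.minAreaRect((w[:,:2]*1000).astype(np.float32));print(nm,len(u),w.mean(0).round(4),[np.round(x,2) for x in r])
rep("face",f,.06)
slot=(f>0)&(hsv[...,2]<150);slot=cv2.morphologyEx(slot.astype(np.uint8),cv2.MORPH_CLOSE,np.ones((3,3)))
rep("slot",cv2.morphologyEx(((f>0)&(face==0)).astype(np.uint8),cv2.MORPH_OPEN,np.ones((3,3))),.06)
red=((hsv[...,0]<8)|(hsv[...,0]>172))&(hsv[...,1]>140);red[130:]=0;red[:100]=0;red[:,:260]=0;red[:,310:]=0;rep("red",red,.055)
g=(hsv[...,0]>40)&(hsv[...,0]<100)&(hsv[...,1]>60);g[:145]=0;g[170:]=0;g[:,:308]=0;g[:,330:]=0;rep("green",g,.055)
r=ctrl.cut_out("wrist","key_red")[0]["region"];d=D["d"]
v,u=np.nonzero(r&(d>0));w=wdepth(np.c_[u,v],d[v,u],o);t=w[w[:,2]>.2195];print("headtop",t.mean(0),(t.min(0)+t.max(0))/2,np.median(t[:,2]),np.percentile(w[:,2],90))
x=t[:,:2]-t[:,:2].mean(0);e=np.linalg.svd(x,full_matrices=False)[2][0];print(np.arctan2(*e[::-1]))
```

```text
face 1539 [ 0.5039 -0.2443  0.06  ] [array([ 503.92, -244.41]), array([37.44, 36.51]), np.float64(69.09)]
slot 205 [ 0.5039 -0.2444  0.06  ] [array([ 503.86, -244.35]), array([14.6 , 12.16]), np.float64(69.94)]
red 23 [ 0.5155 -0.2135  0.055 ] [array([ 515.25, -213.39]), array([3.78, 4.67]), np.float64(76.46)]
green 18 [ 0.5346 -0.256   0.055 ] [array([ 534.66, -255.92]), array([4.08, 3.42]), np.float64(32.26)]
headtop [ 0.49055135 -0.28902105  0.22225118] [ 0.49037842 -0.29020742  0.22193858] 0.22237816061830537 0.22297712314337506
-1.779230717003004
```

Run:
```python
from h import *
print(to_move([0.5032,-0.2447,0.125],1.213))
```

```text
(array([0.9344426 , 0.04533145, 1.4902834 ]), array([1.14940380e-04, 3.49158928e-05, 1.19401918e-01]))
```

Request:
{"name": "move_arm", "arguments": {
  "targets": [
    [-1,0.4,0.02,0,0,0,0.06],
    [-1,0.8,0.04,0,0,0,0.12],
    [-1,0.934,0.045,0.4,0,0,0.12],
    [-1,0.934,0.045,0.9,0,0,0.12],
    [-1,0.934,0.045,1.3,0,0,0.12],
    [-1,0.934,0.045,1.49,0,0,0.12],
    [-1,0.934,0.045,1.49,0,0,0.12],
    [-1,0.934,0.045,1.49,0,0,0.12]
  ]
}}

```text
time_s: 8.1
ee_pos: [0.5034, -0.2454, 0.1258]
eef_rot: [3.141, 0.0, 1.212]
force: [0.4, -0.0, -0.1]
grip_width: 0.0113
grip_force: 40.0
```

Run:
```python
from look import *
o,p,d=look("w4",["key_red","switch_box"])
for t in ("keyhole","key_red_tip"): print(t,[(round(r["score"],2),r["point"],wplane(r["point"],.06,o).round(4)) for r in ctrl.tip_of("wrist",t)[:2]])
c=p[170:290,200:360];cv2.imwrite("pics/w4b.png",cv2.resize(c[...,::-1],(800,600),interpolation=cv2.INTER_CUBIC))
print(to_move([0.5032,-0.2447,0.125],1.213))
```

```text
8.1 [ 0.50339289 -0.24535824  0.12584601] [3.14052564e+00 1.92540961e-04 1.21177530e+00] 0.011342506541843324
key_red 0.66 [281. 270.] 1728 ztop 0.1513 topmean [ 0.5045 -0.2444  0.15  ] rect [ 503.9 -245.7] [21.7 11.7] 70.0
switch_box 0.78 [278. 201.] 16864 ztop 0.0596 topmean [ 0.5078 -0.2332  0.0551] rect [ 503.7 -244.4] [110.3 110.1] 69.5
keyhole [(0.88, [278.0, 224.9], array([[ 0.5037, -0.2433,  0.06  ]]))]
key_red_tip [(0.83, [277.5, 233.2], array([[ 0.5009, -0.2495,  0.06  ]]))]
(array([ 0.01094155, -0.00529385,  0.01318634]), array([ 0.00108718,  0.00016618, -0.00130954]))
```

View pics/w4b.png

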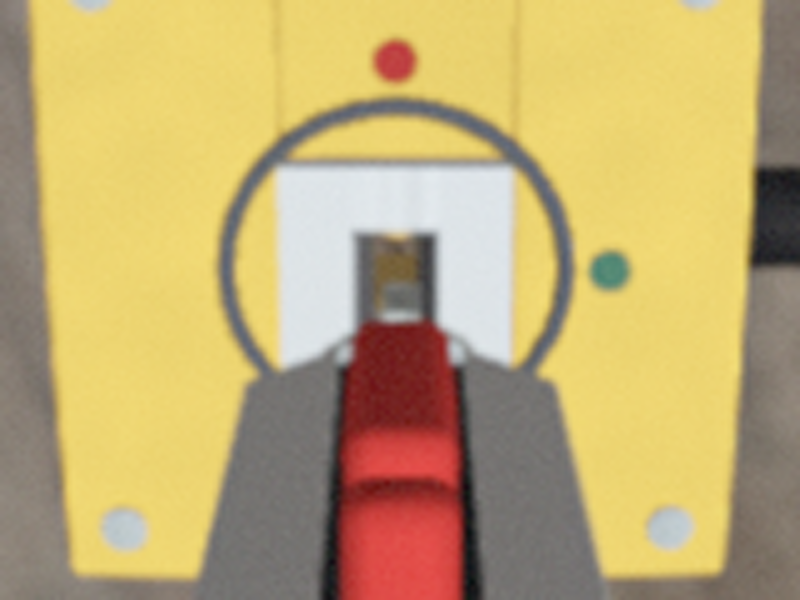

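The image shows the blade tip at crop column 402 against the slot centre at 395, so the key is about 1 mm too far along tool +y. Yaw is aligned. I'll correct that and enter the lead-in.

Request:
{"name": "move_arm", "arguments": {
  "targets": [
    [-1,0.005,-0.018,0.05,0,0,0],
    [-1,0.005,-0.018,0.1,0,0,0],
    [-1,0.005,-0.018,0.18,0,0,0],
    [-1,0.005,-0.018,0.25,0,0,0],
    [-1,0.005,-0.018,0.3,0,0,0],
    [-1,0.005,-0.018,0.3,0,0,0]
  ]
}}

```text
time_s: 8.95
ee_pos: [0.5022, -0.2444, 0.1095]
eef_rot: [-3.141, -0.0, 1.212]
force: [-0.0, -0.2, -0.8]
grip_width: 0.0118
grip_force: 40.0
```

No contact force at 8 mm depth, so the tip is in the slot. I'll push on past the pins with a firmer grip.

Request:
{"name": "move_arm", "arguments": {
  "targets": [
    [-1,0,0,0.08,0,0,0],
    [-1,0,0,0.16,0,0,0],
    [-1,0,0,0.24,0,0,0],
    [-1,0,0,0.32,0,0,0],
    [-1,0,0,0.4,0,0,0],
    [-1,0,0,0.4,0,0,0]
  ],
  "grip_force": 58
}}

```text
time_s: 9.55
ee_pos: [0.5021, -0.2443, 0.0894]
eef_rot: [-3.141, -0.0, 1.212]
force: [2.5, 2.6, -0.9]
grip_width: 0.0116
grip_force: 58.0
```

Request:
{"name": "move_arm", "arguments": {
  "targets": [
    [-1,0,0,0.05,0,0,0],
    [-1,0,0,0.1,0,0,0],
    [-1,0,0,0.13,0,0,0],
    [-1,0,0,0.13,0,0,0]
  ]
}}

```text
time_s: 9.95
ee_pos: [0.5021, -0.2447, 0.0831]
eef_rot: [-3.141, 0.0, 1.212]
force: [-0.3, 0.2, -0.9]
grip_width: 0.0116
grip_force: 58.0
```

Request:
{"name": "move_arm", "arguments": {
  "targets": [
    [-1,0,0,0.02,0,0,0],
    [-1,0,0,0.04,0,0,0],
    [-1,0,0,0.04,0,0,0]
  ]
}}

```text
time_s: 10.25
ee_pos: [0.5023, -0.2448, 0.0825]
eef_rot: [3.141, 0.0, 1.212]
force: [-5.3, 1.7, 11.7]
grip_width: 0.012
grip_force: 58.0
```

Run:
```python
from look import *
o,p,d=look("w5",["key_red"]);print(o["force"])
c=p[170:290,200:360];cv2.imwrite("pics/w5b.png",cv2.resize(c[...,::-1],(800,600),interpolation=cv2.INTER_CUBIC))
```

```text
10.25 [ 0.50229463 -0.24479478  0.08249423] [3.14120854e+00 3.63634316e-04 1.21177729e+00] 0.012015591974311636
key_red 0.7 [279. 271.] 1672 ztop 0.108 topmean [ 0.5034 -0.2438  0.1066] rect [ 502.8 -245.2] [21.7 11.7] 70.1
[-5.33585612  1.69437549 11.70200364]
```

View pics/w5b.png

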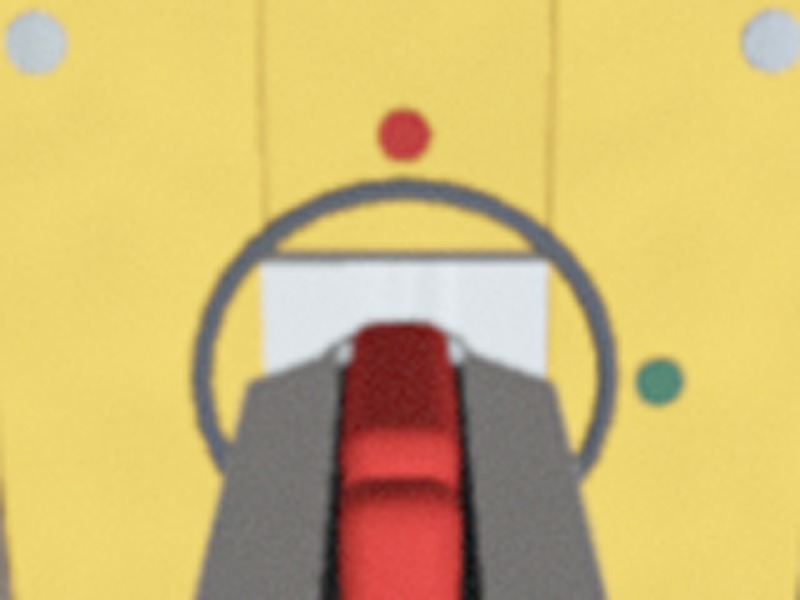

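The flange is home: head top at 0.108, so the key origin is at 0.060, with an 11.7 N reaction. Now the clockwise turn, which is + about tool z.

Request:
{"name": "move_arm", "arguments": {
  "targets": [
    [-1,0,-0.002,0,0,0,0.14],
    [-1,0.001,-0.004,0,0,0,0.28],
    [-1,0.001,-0.006,0,0,0,0.42],
    [-1,0.002,-0.008,0,0,0,0.56],
    [-1,0.004,-0.01,0,0,0,0.7],
    [-1,0.005,-0.012,0,0,0,0.84],
    [-1,0.007,-0.013,0,0,0,0.98],
    [-1,0.009,-0.014,0,0,0,1.12],
    [-1,0.011,-0.015,0,0,0,1.26],
    [-1,0.013,-0.016,0,0,0,1.4],
    [-1,0.015,-0.016,0,0,0,1.54],
    [-1,0.017,-0.016,0,0,0,1.66]
  ]
}}

```text
time_s: 11.55
ee_pos: [0.5029, -0.2456, 0.0826]
eef_rot: [3.139, -0.005, -0.454]
force: [3.4, -11.7, 1.4]
grip_width: 0.0121
grip_force: 58.0
```

Request:
{"name": "move_arm", "arguments": {
  "targets": [
    [-1,0,0,0,0,0,0.04],
    [-1,0,0,0,0,0,0.04],
    [-1,0,0,0,0,0,0.04]
  ]
}}

```text
time_s: 11.85
ee_pos: [0.5029, -0.2456, 0.0826]
eef_rot: [3.139, -0.005, -0.488]
force: [4.9, -11.0, 0.2]
grip_width: 0.012
grip_force: 58.0
```

Run:
```python
from look import *
o,p,d=look("w6",["key_red"]);print(o["force"],o["moment"],o["qpos"],o["grip_force"])
o,p,d=cam("wrist");cv2.imwrite("pics/w6b.png",cv2.resize(p[150:310,160:400,::-1],(780,520),interpolation=cv2.INTER_CUBIC))
```

```text
11.85 [ 0.50288484 -0.24560126  0.08260384] [ 3.13940425 -0.00539015 -0.48839929] 0.012032533080465072
key_red 0.87 [279. 272.] 1686 ztop 0.1081 topmean [ 0.5041 -0.2447  0.1067] rect [ 502.7 -243.9] [11.8 21.8] 61.2
key_red 0.74 [ 35. 245.] 753 ztop 0.0163 topmean [ 0.5878 -0.015   0.0126] rect [587.3 -14.2] [22.4 56.4] 64.9
[  4.91808889 -10.98231822   0.19818151] [-2.46377444 -0.55349841  0.11660507] [-0.51882665  0.46725407  1.63129984 -0.00234958  1.03758572  1.54156365] 58.000783771276474
```

View pics/w6b.png

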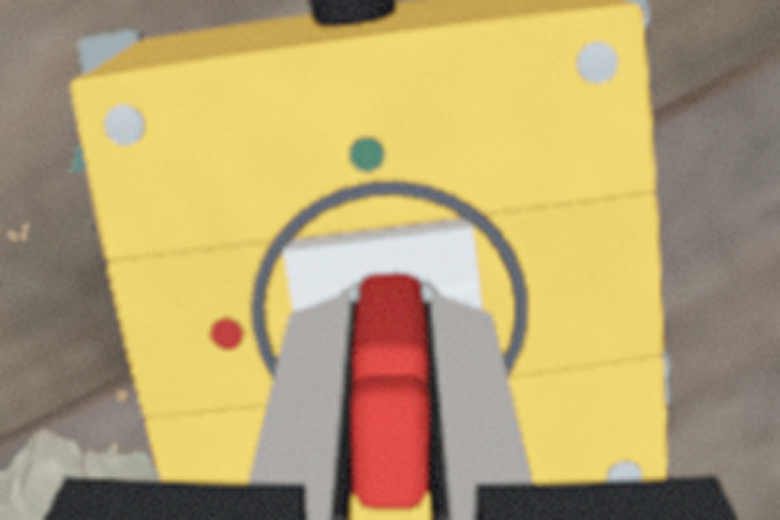

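The key has turned about 1.70 rad past the green dot line and is flush in the fingers. The moment of 0.117 N m matches the spring at its stop, and the head height shows it is still home. I'll add a slight downward press, then hand in.

Request:
{"name": "move_arm", "arguments": {
  "targets": [
    [-1,0,0,0.015,0,0,0.01],
    [-1,0,0,0.015,0,0,0.01],
    [-1,0,0,0.015,0,0,0.01]
  ]
}}

```text
time_s: 12.3
ee_pos: [0.5029, -0.2456, 0.0826]
eef_rot: [3.139, -0.006, -0.498]
force: [0.7, -10.3, 9.6]
grip_width: 0.0114
grip_force: 58.0
```

```bash
python3 -c "
from h import *
o=ctrl.get_obs();print(o['time_s'],o['ee_pos'],o['eef_rot'],o['force'],o['moment'],o['grip_force']);print(ctrl.hand_in())"
```

```text
12.3 [ 0.50293635 -0.2456242   0.08256146] [ 3.13938995 -0.00566427 -0.49819017] [  0.6830368 -10.3075717   9.554053 ] [-2.02762587  0.1841157   0.12559065] 58.00365999341011
the job is handed in; nothing more can be done
None
```

I handed the job in at 12.3 s with the red key home in the keyhole, turned about 1.71 rad clockwise to the stop and still gripped at 58 N; the hand-in call returned no verdict, and I took no final picture of the other keys, bolt and tape, though no move went near them.

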